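# Clip a brass blank into the filing jig

## Task

Stand the brass blank upright and square in the pocket of the holding jig, then take the spring clip off its storage rail and clip it over the middle of the blank and the jig's fence together, pushed well down so that its jaws squeeze the blank flat against the fence. Leave the clip gripping on its own, and leave the other things on the bench where they are.

Things in the scene. Friction and masses are not known exactly. Their poses are not given: they have to be found in the camera images.
- blank: Brass blank: plain block 60 mm long (y), 16 thick (x), 48 high (z), 0.3 to 0.5 kg, standing upright on a 60 x 16 face on the bench. Origin: centre of its underside. Symmetric: either way round is fine. Grip it by its 16 mm wide ends (60 mm apart) or across its thickness.
- jig: Holding jig fixed to the bench: wooden board 130 x 130, 12 mm thick, with aluminium fence and lips. Origin: centre of its underside, z up. Fence: upright plate x -16 to -8 mm, y -20 to 20, top z 40. Pocket in front of it (+x): floor z 12 (board top), x -8 to 15, y -34 to 34. Lips 6 mm wide, tops z 18, at both pocket ends and at the two front corners; the front is open for y -26 to 26.
- jig_pocket (a point): Centre of the blank's underside when it stands fully home, flat against the fence: in the jig's frame x 0, y 0, z 12 mm. The blank's length lies along the jig's y. The pocket leaves 7 mm of play in front (+x) of this point and 4 mm either way along y; the clip's spring then draws the blank up to the fence.
- rack: Storage rail fixed to the bench: dark wooden foot 90 x 140 x 12 mm with an upright steel strip 10 mm thick (x -5 to 5), 120 mm long (y), top at z 80. Origin: centre of its underside. The clip starts clipped over the strip, its bridge resting on the strip's top.
- clip: Black spring clip, 0.1 to 0.15 kg, like a big clothes peg, jaws down. Origin: inner face of the straight half, at hinge height; z up, y along the hinge, which is at x 14 mm. Straight half: flat plate x -8 to 0, y -15 to 15, z -62 (jaw end) to 44 (handle end). On its +x side the sprung half: bowed jaw below the hinge, leaning handle above. Bridge between them: underside z -6.
- clip_handles (a point): Point in the clip's frame x 6, y 0, z 33 mm: midway between the handles' outer faces when squeezed to the stop (x -8 and 20, upright, parallel, 28 mm apart, z 8 to 44, 30 mm wide). On the rail the sprung handle leans out: 50 mm over both at its top (x 42, z 38). Squeezing opens the jaws; holding the stop takes 15 to 20 N, grip with about 40.
- clip_nose (a point): Centre of the sprung jaw's round rubber nose (radius 4 mm, 28 mm wide), 56 mm below the hinge, pressing toward the straight jaw with 5 to 9 N. Squeezed to the stop, the jaws open 38 mm (clip x 0 to 38); fence plus blank measure 24. With the straight jaw's end on the jig's board the clip's origin is 74 mm above the jig's underside and the bridge clears the blank by 8 mm.
- clip_arm (a joint): The clip's hinge, rad: 0 with jaws shut, 0.7 fully open at its stop; about 0.18 on the rail and 0.42 when clipped over fence and blank.
- dapping_block: steel cube, 50 mm edge, standing on the bench; origin centre of underside. A bystander, to be left where it is.
- flux_jar: small lidded jar, 54 mm diameter, 65 mm high; origin centre of underside. A bystander, to be left where it is.
- mallet: hammer with pale wooden handle, 250 mm long, lying on the bench towards its far side; x axis along it. A bystander, to be left where it is.
- mandrel: tapered round steel ring mandrel, 250 mm long, 26 mm thick, lying on the bench towards its far side; origin at its thick end, z axis along it. A bystander, to be left where it is.
- file: slender hand tool, wooden handle and steel blade, 200 mm long, lying on the bench on the robot's side; x axis along it. A bystander, to be left where it is.
- ring_cup: low white ceramic bowl, 76 mm wide, 35 mm high; origin centre of underside. A bystander, to be left where it is.
- scrap_tray: flat open grey metal tray, 120 x 160 x 25 mm; origin centre of underside. A bystander, to be left where it is.
Mind the look-alikes: they are no part of the job. What is shaped like the blank but pink or turquoise is not meant.

How it is judged:
By the outcome, as a careful person would: the job done as asked, in the order asked, and still so for the second after the job is handed in, with the robot touching nothing.
It also fails if it takes over 61 s, if anything falls off the work surface, if the arm or the gripper's body presses on something with over 40 N, if the wrist force passes 120 N, or if a joint passes its speed limit or range.

## Robot

A 6-joint arm with a two-finger parallel gripper is mounted at the origin on the work surface. World frame = base frame: x ahead of the robot, y to its left, z up, the work surface at z = 0. Lengths are in m, angles in degrees, forces in N, time in s.
With the tool pointing down it reaches from about 0.4 to 0.825 m from the base axis. Payload 7 kg.
Tool frame: the origin (TCP) lies on the centre line of the jaws, within the pads' length; the fingertips stand 22 mm ahead of it and the grasp point (between the pads) lies 3 mm ahead of it; z points along the fingers, y is the line along which they close (so a half turn about z gives the same grasp; the last joint's range is limited). The gripper opens to 88 mm and grips with 3 to 60 N. Pads are 19 mm wide; open, the fingers measure 130 mm over their backs; the gripper's body (78 mm by 193 mm) begins 47 mm behind the grasp point.
Start: joints at [82.684, 20.546, 0.682, 0, -70.136, -16.507], TCP at [0.273, 0.617, 0.249] pointing down, gripper open.
Joint ranges: [-176.03, 176.03], [-82.01, 121.73], [-58.28, 71.71], [-173.87, 95.51], [-174.79, -0.11], [-173.66, 173.66]. Speed limits (degrees/s): [136.94, 136.94, 172.46, 180, 180, 180].

## Interface

Orientations are given as [roll, pitch, yaw] about the fixed x, y, z axes, in that order (R = Rz(yaw) Ry(pitch) Rx(roll)).
In Python, from plant import get_state, cams, r gives the robot as it stands.
- The arm moves only by the tool apply_moves, never from a script. Its argument "targets" is a list of rows, each an object with "dp": the shift along the world's x, y, z in m, a list of three; "yaw": the turn about the world's z in degrees. In form: [{"dp": [x, y, z], "yaw": yaw}, ...]. A call has 1 to 20 rows; each row is the pose to reach, as a shift and turn from the pose commanded when the call began; what a row does not reach only later rows make up. A row lasts 1/12 s, in which the tool goes at most 41.7 mm and 7.16 degrees, less where a joint would pass 70% of its speed; a pose out of reach is approached as far as the arm can. A call with a gripper value outside its range is refused whole. "grip" is the gripper command: -1 is fully open, 1 is shut, values between are in proportion, set as the call begins (left out, the last holds). The fingers move at their own pace and stop on an object; "squeeze" is the grip in N (left out, the last holds). Time passes only in rows, so rows that repeat a pose let the fingers close. It gives the time, the measured TCP pose, the force, the opening and the grip force at its end, in the units of the state.
- get_state(): the state, without advancing time (a new reading comes with each control period).
- cams.capture(name): name is "side" or "top" or "wrist"; returns a dict with "image" (400x640x3 uint8, red, green, blue), "range_z" (400x640 float32, m along the optical axis (not along the pixel's ray), 0 where there is no reading), "fx", "fy", "cx", "cy" (pixels), "R" (3x3) and "t" (3): a world point X has camera coordinates R X + t; the wrist camera has in their place "T_tool_cam" (4x4, takes a point from camera to tool coordinates, whose origin is the TCP and whose axes are the flange's). Camera axes: x right, y down, z forward; pixel columns grow to the right and rows downward; lengths in m; the calibration is good to about 2 mm. A picture is of the moment at which its call begins: read the wrist's pose just before it.
- r.close_job(): hands the job in; it is judged then, once.
The state is a dict: "time_s": time; "joints": joint angles; "qd": joint speeds; "joint_torque": joint torques, N m; "tcp_pos": TCP position; "eef_rot": TCP orientation; "contact_force": force on the tool from outside, world axes, zero at the start; "moment": the same for the moment, N m; "gripper_width": finger opening in m; "gripper_force": force on a finger pad.
Only numpy, scipy, OpenCV 4.12 (cv2) and the standard library are available. Lean on these libraries where they do the work, as an engineer would, in place of code of your own. Each camera call takes 0.05 s, during which the arm holds its last target. There are 200 camera calls.

## Working session

There is one attempt and no reset: what is moved stays moved. The work goes in short steps, Python scripts to look and compute and a tool call to move; the robot and the scene stay as the last step left them, time stands still between calls to the robot, and variables do not carry over. Pictures are saved under pics/ and viewed, at most 10 in all, crops included, and the job is handed in when it is done.

Besides the shell and the picture viewer there is one more tool, called after ">>>" in YAML: its name, and indented under it one key for each argument. apply_moves: Moves the arm, as the interface text tells. Its arguments: {"type":"object","properties":{"targets":{"type":"array","items":{"type":"object","properties":{"dp":{"type":"array","items":{"type":"number"}},"yaw":{"type":"number"}}}},"grip":{"type":"number"},"squeeze":{"type":"number"}},"required":["targets"]}

```bash
mkdir -p pics; ls
cat > h.py <<'E'
import numpy as np, cv2
from plant import get_state, cams, r
from scipy.spatial.transform import Rotation as Ro
def cap(n):
    s=get_state(); c=cams.capture(n)
    c['image']=np.ascontiguousarray(c['image'])
    if n=='wrist':
        T=np.eye(4);T[:3,:3]=Ro.from_euler('xyz',s['eef_rot'],degrees=True).as_matrix();T[:3,3]=s['tcp_pos']
        M=T@c['T_tool_cam']; R=M[:3,:3]; t=M[:3,3]
    else: R=c['R'].T; t=-c['R'].T@c['t']
    c['Rw'],c['tw']=R,t
    return c
def world(c):
    v,u=np.mgrid[0:400,0:640]; z=c['range_z']
    p=np.stack([(u-c['cx'])/c['fx']*z,(v-c['cy'])/c['fy']*z,z],-1)
    return p@c['Rw'].T+c['tw']
def save(c,n,crop=None,k=1):
    im=c['image'][...,::-1]
    if crop: u0,v0,u1,v1=crop; im=im[v0:v1,u0:u1]
    cv2.imwrite('pics/'+n,cv2.resize(im,None,fx=k,fy=k))
E
python3 - <<'E'
from h import *
print(get_state())
for n in('top','side'):
    c=cap(n);save(c,n+'0.png');np.savez(n+'0.npz',**c)
    print(n,c['tw'],c['Rw'].tolist(),c['fx'],(c['range_z']>0).mean())
E
```

```text
pics
{'time_s': 0.0, 'joints': array([ 8.26836710e+01,  2.05923937e+01,  6.32221545e-01, -2.17166850e-02,
       -7.01363236e+01, -1.65078053e+01]), 'qd': array([-0.05364478, -0.05512659, -0.010464  , -0.07822056,  0.03090863,
       -0.04260182]), 'joint_torque': array([-1.30442904e-04, -5.82711482e+01,  2.93071997e+01,  6.99741215e+00,
        7.00251694e-03, -1.57603299e-04]), 'tcp_pos': array([0.27247058, 0.61704583, 0.24759503]), 'eef_rot': array([ 1.79901680e+02, -7.84842970e-03, -2.38315237e+01]), 'contact_force': array([ 0.27027062, -0.04419216,  0.70273284]), 'moment': array([ 0.03192258, -0.01780586, -0.03781597]), 'gripper_force': 0.0, 'gripper_width': 0.0876089643281882}
top [ 0.3318363  -0.03113361  1.15378424] [[-0.03795997860058142, -0.9745220427827335, 0.22105616515992418], [-0.9992638191083055, 0.035789170008427136, -0.013818651569232258], [0.005555163879431593, -0.2214179835529991, -0.9751631744039541]] 468.2030439882745 0.99603515625
side [ 0.4066747  -0.96673442  0.66171109] [[0.9890409446472869, -0.07065162891374356, 0.1296393348603612], [-0.14758263886861375, -0.49789208982329747, 0.8545892765510023], [0.004168274916381486, -0.864356300505309, -0.5028626166867024]] 485.74521737839024 0.9961875
```

View pics/top0.png

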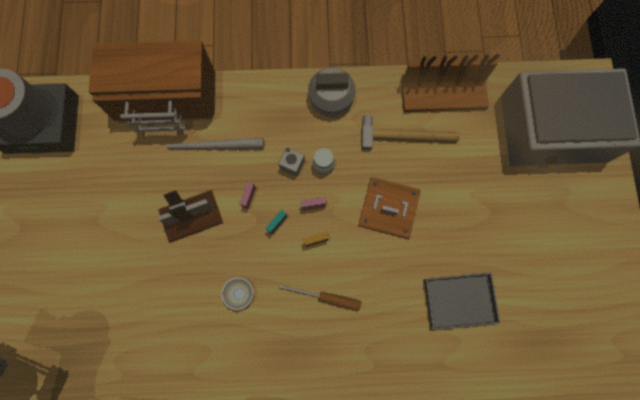

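View pics/side0.png

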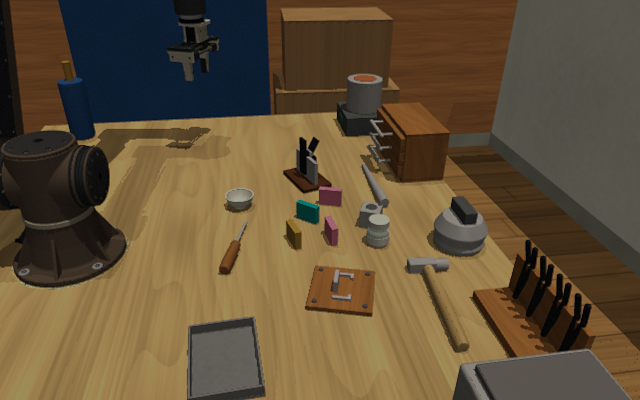

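The top view shows four block-shaped things: brass/yellow at (316,239), pink at (248,195) and (314,203), turquoise at (276,222). Only the yellow one fits the brass blank. The jig is at (390,207), with its pocket opening up-image, and the rack with the clip is at (188,212). The side view agrees: brass (293,234), jig (342,289), clip (308,160).

Run:
```python
from h import *
for n in('top',):
    c=dict(np.load(n+'0.npz')); 
    W=world(c)
    hsv=cv2.cvtColor(c['image'],cv2.COLOR_RGB2HSV)
    def stats(name,m,z0,z1):
        m=m&(W[...,2]>z0)&(W[...,2]<z1); p=W[m]
        (cx,cy),(a,b),an=cv2.minAreaRect((p[:,:2]*1000).astype(np.float32))
        print(name,m.sum(),'rect c',round(cx,1),round(cy,1),'size',round(a,1),round(b,1),'ang',round(an,1),'med z',np.round(np.median(p[:,2]),4),'mean',p.mean(0).round(4))
    def box(u0,v0,u1,v1):
        m=np.zeros((400,640),bool);m[v0:v1,u0:u1]=1;return m
    print(hsv[239,316],hsv[203,314],hsv[222,276])
    stats('blank',box(298,228,334,250),.035,.06)
    stats('jigboard',box(350,170,430,245),.006,.016)
    stats('fence',box(370,190,412,222),.03,.05)
    stats('rackfoot',box(150,180,230,245),.006,.018)
    stats('strip',box(150,180,230,245),.065,.09)
    stats('clip',box(150,180,230,245),.10,.2)
    w=W[215:238,120:121]
    a=cv2.resize(c['image'][180:260,350:430][...,::-1],None,fx=4,fy=4)
    b=cv2.resize(c['image'][190:270,276:356][...,::-1],None,fx=4,fy=4)
    d=cv2.resize(c['image'][170:250,150:230][...,::-1],None,fx=4,fy=4)
    e=[a,b]
    cs=dict(np.load('side0.npz'));I=cs['image'][...,::-1]
    f=[d]+[cv2.resize(I[v:v+80,u:u+80],None,fx=4,fy=4) for u,v in ((270,120),)]
    cv2.imwrite('pics/crop.png',cv2.resize(np.vstack([np.hstack(e),np.hstack(f)]),(600,600)))
```

```text
[ 19 174 132] [175  85 129] [ 84 156 106]
blank 183 rect c 505.3 -28.4 size 16.9 59.7 ang 14.6 med z 0.0473 mean [ 0.5049 -0.0283  0.0469]
jigboard 2394 rect c 587.3 -230.3 size 170.2 173.9 ang 80.4 med z 0.0118 mean [ 0.5818 -0.2156  0.0117]
fence 71 rect c 571.8 -212.4 size 39.6 9.0 ang 72.3 med z 0.0397 mean [ 0.571 -0.212  0.039]
rackfoot 1263 rect c 589.2 269.5 size 102.5 171.9 ang 17.7 med z 0.0112 mean [0.572  0.2743 0.0112]
strip 269 rect c 584.0 284.9 size 40.4 118.5 ang 28.9 med z 0.0785 mean [0.5785 0.2786 0.0778]
clip 252 rect c 588.8 292.2 size 50.6 30.8 ang 20.1 med z 0.1178 mean [0.5882 0.2911 0.1168]
```

View pics/crop.png

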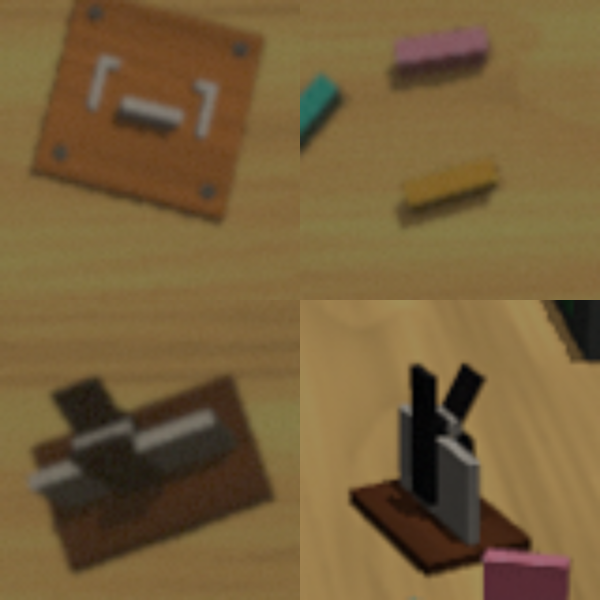

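The crop confirms the brass block (pink and turquoise sit beside it). The jig's pocket and the clip's leaning handle both point roughly to world +x. Estimates: blank (0.505,-0.028) yaw 14.6°, jig pocket (0.583,-0.216) yaw -17.7°, clip origin (0.573,0.286) yaw ~20°. All are in reach and the sizes match. Next I go above the blank.

>>> apply_moves:
  targets:
    - {"dp":[0.04,-0.11,0],"yaw":7}
    - {"dp":[0.232,-0.645,-0.04],"yaw":38.4}
    - {"dp":[0.232,-0.645,-0.04],"yaw":38.4}
    - {"dp":[0.232,-0.645,-0.04],"yaw":38.4}
    - {"dp":[0.232,-0.645,-0.04],"yaw":38.4}
    - {"dp":[0.232,-0.645,-0.04],"yaw":38.4}
    - {"dp":[0.232,-0.645,-0.04],"yaw":38.4}
    - {"dp":[0.232,-0.645,-0.04],"yaw":38.4}
    - {"dp":[0.232,-0.645,-0.04],"yaw":38.4}
    - {"dp":[0.232,-0.645,-0.04],"yaw":38.4}
    - {"dp":[0.232,-0.645,-0.04],"yaw":38.4}
    - {"dp":[0.232,-0.645,-0.04],"yaw":38.4}
    - {"dp":[0.232,-0.645,-0.04],"yaw":38.4}
    - {"dp":[0.232,-0.645,-0.04],"yaw":38.4}
    - {"dp":[0.232,-0.645,-0.04],"yaw":38.4}
    - {"dp":[0.232,-0.645,-0.04],"yaw":38.4}
    - {"dp":[0.232,-0.645,-0.04],"yaw":38.4}
    - {"dp":[0.232,-0.645,-0.04],"yaw":38.4}
    - {"dp":[0.232,-0.645,-0.04],"yaw":38.4}
    - {"dp":[0.232,-0.645,-0.04],"yaw":38.4}
  grip: -1

```text
time_s: 1.77
tcp_pos: [0.5043, -0.0275, 0.2083]
eef_rot: [-180.0, 0.0, 14.5]
contact_force: [0.4, 0.6, -0.0]
gripper_width: 0.0877
gripper_force: 0.0
```

Run:
```python
from h import *
s=get_state();print(s['time_s'],s['tcp_pos'],s['eef_rot'],s['joints'].round(1))
c=cap('wrist');W=world(c);save(c,'w1.png')
hsv=cv2.cvtColor(c['image'],cv2.COLOR_RGB2HSV)
near=np.hypot(W[...,0]-.505,W[...,1]+.028)<.05
m=near&(W[...,2]>.04)&(W[...,2]<.06)&(c['range_z']>0)
v,u=np.nonzero(m);p=W[m];print(m.sum(),u.mean(),v.mean(),np.median(p[:,2]),hsv[m].mean(0))
print(cv2.minAreaRect((p[:,:2]*1000).astype(np.float32)))
```

```text
1.7667 [ 0.50434004 -0.02746906  0.20830073] [-1.79990725e+02  3.33026203e-02  1.45385209e+01] [ 19.2   6.3 -23.7  -0.  -60.   85.4]
853 316.305978898007 185.5498241500586 0.047843105727601365 [ 19.60023447 174.31652989 144.13481829]
((503.798828125, -25.238426208496094), (16.084020614624023, 59.22761154174805), 14.404370307922363)
```

>>> apply_moves:
  targets:
    - {"dp":[-0.001,0.002,-0.04],"yaw":0}
    - {"dp":[-0.001,0.002,-0.08],"yaw":0}
    - {"dp":[-0.001,0.002,-0.12],"yaw":0}
    - {"dp":[-0.001,0.002,-0.15],"yaw":0}
    - {"dp":[-0.001,0.002,-0.168],"yaw":0}
    - {"dp":[-0.001,0.002,-0.176],"yaw":0}
    - {"dp":[-0.001,0.002,-0.176],"yaw":0}
    - {"dp":[-0.001,0.002,-0.176],"yaw":0}

```text
time_s: 2.48
tcp_pos: [0.5042, -0.0247, 0.0333]
eef_rot: [180.0, -0.0, 14.7]
contact_force: [1.7, 0.5, 0.4]
gripper_width: 0.0874
gripper_force: 0.0
```

>>> apply_moves:
  targets:
    - {"dp":[0,0,0],"yaw":0}
    - {"dp":[0,0,0],"yaw":0}
    - {"dp":[0,0,0],"yaw":0}
    - {"dp":[0,0,0],"yaw":0}
    - {"dp":[0,0,0],"yaw":0}
    - {"dp":[0,0,0],"yaw":0}
    - {"dp":[0,0,0],"yaw":0}
    - {"dp":[0,0,0],"yaw":0}
    - {"dp":[0,0,0],"yaw":0}
    - {"dp":[0,0,0],"yaw":0}
  grip: 1
  squeeze: 35

```text
time_s: 3.32
tcp_pos: [0.5041, -0.0256, 0.0332]
eef_rot: [180.0, -0.1, 14.6]
contact_force: [-1.0, -0.0, 7.3]
gripper_width: 0.0596
gripper_force: 35.0
```

>>> apply_moves:
  targets:
    - {"dp":[0,0,0.02],"yaw":0}
    - {"dp":[0,0,0.05],"yaw":0}
    - {"dp":[0,0,0.09],"yaw":0}
    - {"dp":[0.002,-0.03,0.12],"yaw":-6}
    - {"dp":[0.004,-0.06,0.14],"yaw":-12}
    - {"dp":[0.006,-0.1,0.15],"yaw":-18}
    - {"dp":[0.008,-0.14,0.15],"yaw":-25}
    - {"dp":[0.009,-0.165,0.15],"yaw":-32}
    - {"dp":[0.009,-0.17,0.15],"yaw":-32}
    - {"dp":[0.009,-0.17,0.15],"yaw":-32}
    - {"dp":[0.009,-0.17,0.15],"yaw":-32}
    - {"dp":[0.009,-0.17,0.15],"yaw":-32}

```text
time_s: 4.32
tcp_pos: [0.5123, -0.1948, 0.1821]
eef_rot: [-180.0, 0.1, -17.3]
contact_force: [0.9, -0.2, -3.0]
gripper_width: 0.0596
gripper_force: 35.0
```

```bash
cat > jig.py <<'E'
from h import *
import sys
s=get_state();print(s['time_s'],s['tcp_pos'],s['eef_rot'],s['gripper_width'])
c=cap('wrist');W=world(c);save(c,sys.argv[1]);np.savez('w_last.npz',**c)
near=np.hypot(W[...,0]-.572,W[...,1]+.212)<.045
def rect(m,n):
    v,u=np.nonzero(m);p=W[m]
    if len(p)<10: print(n,'none');return
    print(n,m.sum(),'px',u.mean().round(),v.mean().round(),'z',np.median(p[:,2]).round(4),np.round(np.array(cv2.minAreaRect((p[:,:2]*1000).astype(np.float32))[0]),1),cv2.minAreaRect((p[:,:2]*1000).astype(np.float32))[1:])
rect(near&(abs(W[...,2]-.040)<.006),'fence')
hsv=cv2.cvtColor(c['image'],cv2.COLOR_RGB2HSV)
jn=np.hypot(W[...,0]-.583,W[...,1]+.216)<.11
rect(jn&(abs(W[...,2]-.012)<.004)&(W[...,2]>.008),'board')
b=(abs(hsv[...,0].astype(int)-19)<5)&(hsv[...,1]>150)&(W[...,2]>.06)
rect(b,'blank')
E
python3 jig.py w2.png
```

```text
4.3167 [ 0.51226086 -0.19482743  0.18210207] [-1.79994796e+02  5.72884109e-02 -1.73469528e+01] 0.05960487480150043
fence 361 px 315.0 132.0 z 0.0401 [ 569.5 -209.9] ((38.760677337646484, 7.793352127075195), 72.61780548095703)
board 14834 px 315.0 112.0 z 0.012 [ 581.  -213.4] ((130.36434936523438, 130.3072052001953), 72.83604431152344)
blank 9011 px 353.0 283.0 z 0.2339 [ 532.5 -207.8] ((87.85806274414062, 75.53311157226562), 29.89595603942871)
```

View pics/w2.png

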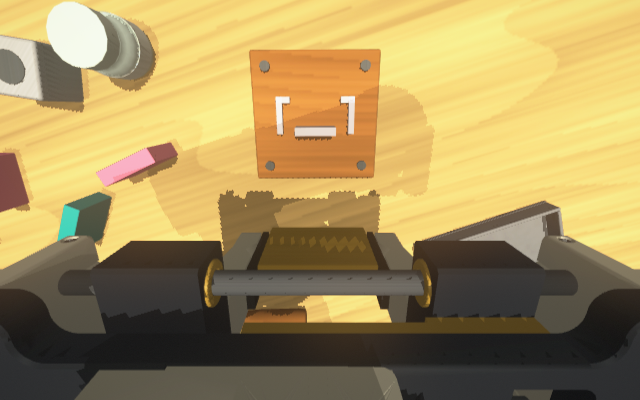

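The jig is measured close up: board 130×130 centred at (0.581,-0.213), x-axis yaw -17.2°, and the fence agrees at px (315,132). I set the blank down about 3 mm in front of fully home.

>>> apply_moves:
  targets:
    - {"dp":[0.03,-0.008,0],"yaw":0.2}
    - {"dp":[0.06,-0.016,-0.01],"yaw":0.2}
    - {"dp":[0.071,-0.018,-0.04],"yaw":0.2}
    - {"dp":[0.071,-0.018,-0.075],"yaw":0.2}
    - {"dp":[0.071,-0.018,-0.1],"yaw":0.2}
    - {"dp":[0.071,-0.018,-0.115],"yaw":0.2}
    - {"dp":[0.071,-0.018,-0.115],"yaw":0.2}
    - {"dp":[0.071,-0.018,-0.115],"yaw":0.2}
    - {"dp":[0.071,-0.018,-0.122],"yaw":0.2}
    - {"dp":[0.071,-0.018,-0.128],"yaw":0.2}
    - {"dp":[0.071,-0.018,-0.134],"yaw":0.2}
    - {"dp":[0.071,-0.018,-0.137],"yaw":0.2}
    - {"dp":[0.071,-0.018,-0.138],"yaw":0.2}
    - {"dp":[0.071,-0.018,-0.138],"yaw":0.2}

```text
time_s: 5.53
tcp_pos: [0.5835, -0.2135, 0.0453]
eef_rot: [180.0, -0.0, -17.2]
contact_force: [-2.7, 1.9, 2.6]
gripper_width: 0.0597
gripper_force: 35.0
```

>>> apply_moves:
  targets:
    - {"dp":[0,0,0],"yaw":0}
    - {"dp":[0,0,0],"yaw":0}
    - {"dp":[0,0,0],"yaw":0}
    - {"dp":[0,0,0],"yaw":0}
    - {"dp":[0,0,0],"yaw":0}
    - {"dp":[0,0,0],"yaw":0}
    - {"dp":[0,0,0.02],"yaw":0}
    - {"dp":[0,0,0.05],"yaw":0}
    - {"dp":[0,0,0.09],"yaw":0}
    - {"dp":[-0.01,0,0.12],"yaw":0}
    - {"dp":[-0.04,0.01,0.14],"yaw":0}
    - {"dp":[-0.07,0.02,0.14],"yaw":0}
    - {"dp":[-0.07,0.02,0.14],"yaw":0}
    - {"dp":[-0.07,0.02,0.14],"yaw":0}
    - {"dp":[-0.07,0.02,0.14],"yaw":0}
  grip: -1

```text
time_s: 6.78
tcp_pos: [0.5139, -0.1935, 0.1849]
eef_rot: [-180.0, -0.1, -17.2]
contact_force: [-0.2, 0.2, -0.2]
gripper_width: 0.0875
gripper_force: 0.0
```

```bash
cat >> jig.py <<'E'
rect(np.hypot(W[...,0]-.583,W[...,1]+.215)<.05&(W[...,2]>.054)&(W[...,2]<.066) if 0 else (np.hypot(W[...,0]-.583,W[...,1]+.215)<.05)&(abs(W[...,2]-.06)<.006),'placed')
E
python3 jig.py w3.png
```

```text
6.7833 [ 0.51394773 -0.19354587  0.18493912] [-1.79990625e+02 -5.85066356e-02 -1.72045603e+01] 0.08746680132299581
fence 366 px 317.0 133.0 z 0.0401 [ 569.8 -210. ] ((39.346527099609375, 7.860411167144775), 72.81322479248047)
board 13357 px 317.0 113.0 z 0.012 [ 581.7 -213.6] ((130.30029296875, 129.285888671875), 72.7755355834961)
blank 5180 px 403.0 294.0 z 0.2549 [ 542.9 -219.2] ((122.11756896972656, 85.91014099121094), 44.901363372802734)
placed 1195 px 316.0 119.0 z 0.06 [ 582.7 -213.1] ((59.67931365966797, 14.828957557678223), 72.7568130493164)
```

View pics/w3.png

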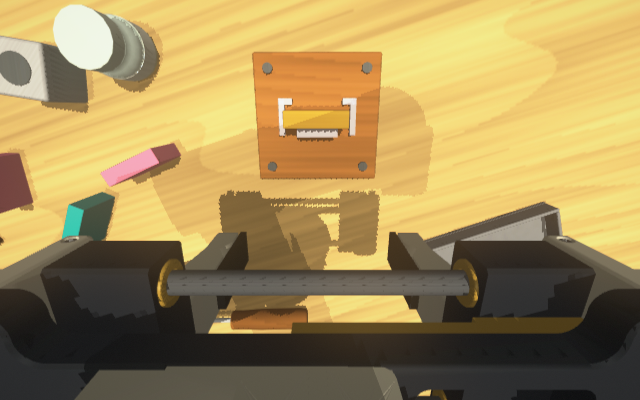

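The blank stands square in the pocket: top at z 0.060, centre ~1 mm off the fence, px (316,119). Now to the clip, stopping short of it for one look.

>>> apply_moves:
  targets:
    - {"dp":[0,0.02,0.035],"yaw":-5}
    - {"dp":[0.005,0.05,0.065],"yaw":-10}
    - {"dp":[0.01,0.09,0.095],"yaw":-15}
    - {"dp":[0.04,0.548,0.095],"yaw":-53}
    - {"dp":[0.04,0.548,0.095],"yaw":-53}
    - {"dp":[0.04,0.548,0.095],"yaw":-53}
    - {"dp":[0.04,0.548,0.095],"yaw":-53}
    - {"dp":[0.04,0.548,0.095],"yaw":-53}
    - {"dp":[0.04,0.548,0.095],"yaw":-53}
    - {"dp":[0.04,0.548,0.095],"yaw":-53}
    - {"dp":[0.04,0.548,0.095],"yaw":-53}
    - {"dp":[0.04,0.548,0.095],"yaw":-53}
    - {"dp":[0.04,0.548,0.095],"yaw":-53}
    - {"dp":[0.04,0.548,0.095],"yaw":-53}
    - {"dp":[0.04,0.548,0.095],"yaw":-53}
    - {"dp":[0.04,0.548,0.095],"yaw":-53}
    - {"dp":[0.04,0.548,0.095],"yaw":-53}
    - {"dp":[0.04,0.548,0.095],"yaw":-53}
    - {"dp":[0.04,0.548,0.095],"yaw":-53}
    - {"dp":[0.04,0.548,0.095],"yaw":-53}

```text
time_s: 8.5
tcp_pos: [0.554, 0.3535, 0.2797]
eef_rot: [-180.0, -0.0, -70.3]
contact_force: [-0.3, -0.1, -0.1]
gripper_width: 0.0873
gripper_force: 0.0
```

```bash
cat > clip.py <<'E'
from h import *
import sys
s=get_state();print(s['time_s'],s['tcp_pos'],s['eef_rot'],s['joints'].round(1))
c=cap('wrist');W=world(c);save(c,sys.argv[1])
near=(np.hypot(W[...,0]-.58,W[...,1]-.288)<.09)&(c['range_z']>0)
def rect(m,n):
    v,u=np.nonzero(m);p=W[m]
    if len(p)<10: print(n,'none');return
    r_=cv2.minAreaRect((p[:,:2]*1000).astype(np.float32))
    print(n,m.sum(),'px',u.mean().round(),v.mean().round(),'z',np.median(p[:,2]).round(4),np.round(np.array(r_[0]),1),np.round(r_[1],1),round(r_[2],1))
val=c['image'].max(-1)
rect(near&(W[...,2]>.108)&(W[...,2]<.135),'clip handles')
rect(near&(W[...,2]>.126)&(W[...,2]<.135),'straight top')
rect(near&(abs(W[...,2]-.12)<.003),'sprung slice')
rect(near&(abs(W[...,2]-.08)<.0025)&(val>90),'strip top')
rect(near&(abs(W[...,2]-.012)<.004),'foot')
E
python3 clip.py w4.png
```

```text
8.5 [0.55399957 0.35348596 0.2797014 ] [-1.79993426e+02 -9.16115880e-04 -7.02912591e+01] [ 49.5  17.9   0.9   0.  -73.  -29.8]
clip handles 725 px 303.0 124.0 z 0.1224 [587.  295.5] [49.1 29.8] 19.7
straight top 256 px 326.0 124.0 z 0.1299 [567.3 288.4] [ 7.  29.7] 20.0
sprung slice 224 px 287.0 124.0 z 0.1214 [590.6 296.8] [41.3 29.5] 19.2
strip top 688 px 318.0 111.0 z 0.08 [577.6 286.1] [  9.9 118.4] 19.1
foot 4761 px 320.0 109.0 z 0.012 [577.6 286.5] [ 90.1 140.2] 19.0
```

View pics/w4.png

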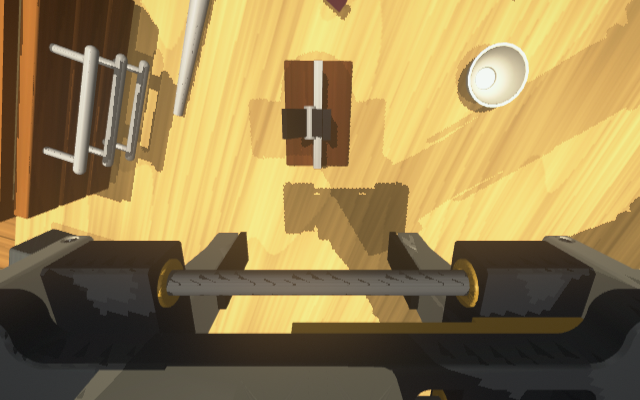

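The clip is at px (303,124): straight handle top centre (0.567,0.288) at z 0.130, 49 mm over both handles, yaw ~19.4°, as described. The handle point is (0.577,0.292). Going down over it.

>>> apply_moves:
  targets:
    - {"dp":[0.008,-0.021,0],"yaw":-0.4}
    - {"dp":[0.016,-0.042,0],"yaw":-0.4}
    - {"dp":[0.023,-0.062,0],"yaw":-0.4}
    - {"dp":[0.023,-0.062,-0.03],"yaw":-0.4}
    - {"dp":[0.023,-0.062,-0.065],"yaw":-0.4}
    - {"dp":[0.023,-0.062,-0.1],"yaw":-0.4}
    - {"dp":[0.023,-0.062,-0.13],"yaw":-0.4}
    - {"dp":[0.023,-0.062,-0.15],"yaw":-0.4}
    - {"dp":[0.023,-0.062,-0.158],"yaw":-0.4}
    - {"dp":[0.023,-0.062,-0.158],"yaw":-0.4}
    - {"dp":[0.023,-0.062,-0.158],"yaw":-0.4}

```text
time_s: 9.47
tcp_pos: [0.5773, 0.2924, 0.1227]
eef_rot: [-179.9, -0.0, -70.6]
contact_force: [0.3, 1.0, 0.6]
gripper_width: 0.0876
gripper_force: 0.0
```

>>> apply_moves:
  targets:
    - {"dp":[0,0,0],"yaw":0}
    - {"dp":[0,0,0],"yaw":0}
    - {"dp":[0,0,0],"yaw":0}
    - {"dp":[0,0,0],"yaw":0}
    - {"dp":[0,0,0],"yaw":0}
    - {"dp":[0,0,0],"yaw":0}
    - {"dp":[0,0,0],"yaw":0}
    - {"dp":[0,0,0],"yaw":0}
    - {"dp":[0,0,0],"yaw":0}
    - {"dp":[0,0,0],"yaw":0}
    - {"dp":[0,0,0],"yaw":0}
    - {"dp":[0,0,0],"yaw":0}
  grip: 1
  squeeze: 40

```text
time_s: 10.47
tcp_pos: [0.5753, 0.2917, 0.1237]
eef_rot: [179.9, -0.0, -70.6]
contact_force: [-11.7, -2.0, 20.9]
gripper_width: 0.0274
gripper_force: 40.0
```

>>> apply_moves:
  targets:
    - {"dp":[-0.003,-0.001,0.003],"yaw":0}
    - {"dp":[-0.004,-0.001,0.01],"yaw":0}
    - {"dp":[-0.004,-0.001,0.02],"yaw":0}
    - {"dp":[-0.004,-0.001,0.035],"yaw":0}
    - {"dp":[-0.004,-0.001,0.055],"yaw":0}
    - {"dp":[-0.004,-0.001,0.08],"yaw":0}
    - {"dp":[-0.004,-0.001,0.11],"yaw":0}
    - {"dp":[-0.004,-0.001,0.13],"yaw":0}
    - {"dp":[-0.004,-0.001,0.13],"yaw":0}
    - {"dp":[-0.004,-0.001,0.13],"yaw":0}

```text
time_s: 11.3
tcp_pos: [0.573, 0.2918, 0.2533]
eef_rot: [-179.9, 0.1, -70.6]
contact_force: [0.5, -0.1, -2.0]
gripper_width: 0.0275
gripper_force: 39.9
```

Run:
```python
from h import *
s=get_state();print(s['tcp_pos'],s['eef_rot'],s['gripper_width'])
R=Ro.from_euler('xyz',s['eef_rot'],degrees=True).as_matrix()
for n in('wrist','side'):
    c=cap(n);W=world(c);save(c,'c_'+n+'.png')
    d=(W-s['tcp_pos'])  # clip-like frame: x=closing direction
    a=np.radians(s['eef_rot'][2]+90);ex=np.array([np.cos(a),np.sin(a),0]);ey=np.array([-np.sin(a),np.cos(a),0])
    x,y,z=d@ex,d@ey,d[...,2]
    val=c['image'].max(-1)
    m=(abs(x)<.06)&(abs(y)<.04)&(z<-.03)&(z>-.115)&(val<90)
    v,u=np.nonzero(m)
    print(n,m.sum())
    if m.sum(): 
        print('px',u.mean(),v.mean())
        for q,k in((x,'x'),(y,'y'),(z,'z')): print(k,np.percentile(q[m],[1,5,50,95,99]).round(4))
c0=dict(np.load('top0.npz'))
a=cv2.imread('pics/c_wrist.png');b=cv2.imread('pics/c_side.png')
cv2.imwrite('pics/c_both.png',np.vstack([cv2.resize(a[:300],(640,300)),cv2.resize(b[40:190,230:390],(320,300)).copy() if 0 else cv2.copyMakeBorder(cv2.resize(b[40:190,230:390],(320,300)),0,0,160,160,0)]))
```

```text
[0.57303628 0.29182748 0.25333322] [-1.79859902e+02  7.39742027e-02 -7.06289111e+01] 0.02752597340993981
wrist 2297
px 298.09360034828035 220.36264693077928
x [-0.0142 -0.0118  0.0076  0.041   0.0435]
y [-0.0162 -0.016  -0.0094  0.0091  0.0125]
z [-0.0908 -0.0823 -0.0395 -0.0312 -0.0306]
side 319
px 306.8557993730407 117.57993730407523
x [-0.0164 -0.0155 -0.0078  0.0378  0.041 ]
y [-0.0221 -0.02   -0.0123  0.0079  0.01  ]
z [-0.0991 -0.0949 -0.0622 -0.0329 -0.0307]
```

View pics/c_both.png

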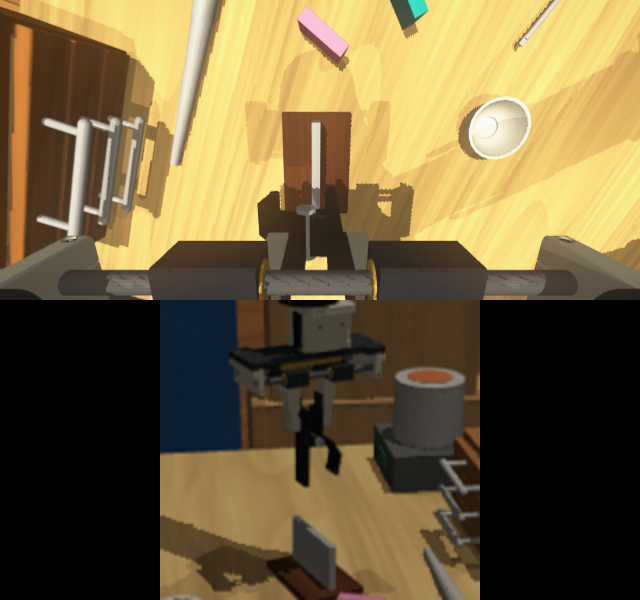

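The clip is held with its jaws wide open: straight jaw at crop px (302,450) and nose (335,460) in the side view, clear of the strip. Carrying it over to the jig.

>>> apply_moves:
  targets:
    - {"dp":[0,-0.02,0],"yaw":-2}
    - {"dp":[0,-0.05,0],"yaw":-4}
    - {"dp":[0,-0.08,0],"yaw":-7}
    - {"dp":[0,-0.11,0],"yaw":-10}
    - {"dp":[0,-0.14,0],"yaw":-13}
    - {"dp":[-0.001,-0.17,0],"yaw":-16}
    - {"dp":[-0.002,-0.2,0],"yaw":-19}
    - {"dp":[-0.003,-0.23,0],"yaw":-22}
    - {"dp":[-0.004,-0.26,0],"yaw":-25}
    - {"dp":[-0.005,-0.29,0],"yaw":-28}
    - {"dp":[-0.006,-0.32,0],"yaw":-31}
    - {"dp":[-0.006,-0.35,-0.005],"yaw":-34}
    - {"dp":[-0.006,-0.38,-0.01],"yaw":-36.6}
    - {"dp":[-0.006,-0.41,-0.015],"yaw":-36.6}
    - {"dp":[-0.006,-0.44,-0.02],"yaw":-36.6}
    - {"dp":[-0.006,-0.47,-0.02],"yaw":-36.6}
    - {"dp":[-0.006,-0.49,-0.02],"yaw":-36.6}
    - {"dp":[-0.006,-0.499,-0.02],"yaw":-36.6}
    - {"dp":[-0.006,-0.499,-0.02],"yaw":-36.6}
    - {"dp":[-0.006,-0.499,-0.02],"yaw":-36.6}

```text
time_s: 13.07
tcp_pos: [0.566, -0.2078, 0.2306]
eef_rot: [179.9, -0.0, -107.3]
contact_force: [-0.5, 0.1, -1.3]
gripper_width: 0.0276
gripper_force: 39.9
```

```bash
cat > chk.py <<'E'
from h import *
s=get_state();tp=s['tcp_pos'];print(s['time_s'],tp,s['eef_rot'][2],s['gripper_width'],s['contact_force'].round(1))
a=np.radians(-17.2);ex=np.array([np.cos(a),np.sin(a),0]);ey=np.array([-np.sin(a),np.cos(a),0])
for n in('wrist','side'):
    c=cap(n);W=world(c);save(c,'k_'+n+'.png')
    d=W-tp;x,y,z=d@ex,d@ey,d[...,2];rv=c['range_z']>0
    hsv=cv2.cvtColor(c['image'],cv2.COLOR_RGB2HSV);brass=(abs(hsv[...,0].astype(int)-20)<6)&(hsv[...,1]>140)
    def pr(m,k):
        if m.sum()<8: print(n,k,'none',m.sum());return
        v,u=np.nonzero(m);print(n,k,m.sum(),'px',int(u.mean()),int(v.mean()),'x',*[(np.percentile(q[m],[1,50,99])*1000).round(1) for q in (x,y)],'z',(np.percentile(W[...,2][m],[1,50,99])*1000).round(1))
    near=rv&(abs(x)<.06)&(abs(y)<.06)
    pr(near&(abs(W[...,2]-.06)<.004)&brass,'blank top')
    pr(near&(abs(W[...,2]-.04)<.004)&(hsv[...,1]<90),'fence top')
    pr(near&(z<-.04)&(z>-.12)&(hsv[...,2]<70)&(x<0.0),'straight jaw')
    pr(near&(z<-.07)&(z>-.12)&(hsv[...,2]<70)&(x>.01),'nose')
    B=rv&(abs(x-.015)<.09)&(abs(y)<.09)&(abs(W[...,2]-.012)<.004); 
    if B.sum()>500: print(n,'board',B.sum(),(np.percentile(x[B],[.2,99.8])*1000).round(1),(np.percentile(y[B],[.2,99.8])*1000).round(1))
b=cv2.imread('pics/k_side.png')[160:340,240:460];a_=cv2.imread('pics/k_wrist.png')[:300]
cv2.imwrite('pics/k_both.png',np.vstack([a_,cv2.copyMakeBorder(cv2.resize(b,(366,300)),0,0,137,137,0)]))
E
python3 chk.py
```

```text
13.0667 [ 0.56597587 -0.20781093  0.23058219] -107.31760286418907 0.02762608562359417 [-0.5  0.1 -1.3]
wrist blank top 660 px 300 180 x [10.3 18.1 25.7] [-29.5  -4.   24.6] z [57.7 60.  61.6]
wrist fence top 226 px 312 178 x [0.5 4.1 7.9] [-20.4  -1.2  18.4] z [38.2 40.  41.8]
wrist straight jaw 271 px 330 200 x [-15.2 -10.9  -1.3] [-16.7 -16.3 -11.5] z [133.7 167.8 190. ]
wrist nose 38 px 276 203 x [31.6 32.9 34.4] [-11.6  -7.   -2.6] z [144.9 148.5 155. ]
wrist board 6941 [-48.3  81. ] [-64.8  61.6]
side blank top 156 px 343 269 x [11.6 19.4 27.1] [-31.5  -4.2  28.8] z [56.1 58.4 60.8]
side fence top 46 px 335 276 x [1.9 5.4 9.3] [-21.7  -6.1  17.3] z [36.3 38.2 40.4]
side straight jaw 141 px 329 228 x [-14.   -9.4  -3.2] [-18.9 -15.4   7.1] z [129.5 160.5 189.9]
side nose 39 px 353 233 x [32.6 36.4 40.8] [-17.3 -13.7   7.4] z [140.5 149.7 159.8]
side board 2267 [-46.7  82.4] [-67.9  63.5]
```

View pics/k_both.png

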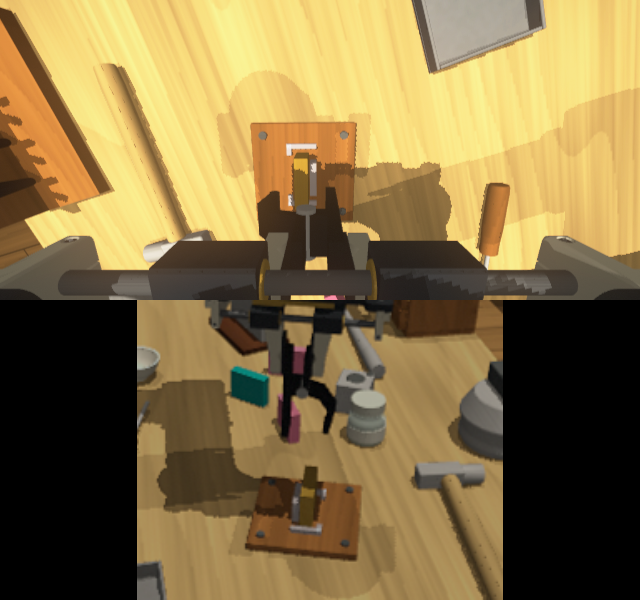

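In the TCP frame (mm) the jaw gap spans -6..+32, and fence plus blank span 0.5..26. That leaves ~6 mm clearance on each side, with y aligned within ~1 mm. Wrist px: blank (300,180), straight jaw (330,200). Descending.

>>> apply_moves:
  targets:
    - {"dp":[0,0,-0.015],"yaw":0}
    - {"dp":[0,0,-0.035],"yaw":0}
    - {"dp":[0,0,-0.055],"yaw":0}
    - {"dp":[0,0,-0.07],"yaw":0}
    - {"dp":[0,0,-0.08],"yaw":0}
    - {"dp":[0,0,-0.09],"yaw":0}
    - {"dp":[0,0,-0.1],"yaw":0}
    - {"dp":[0,0,-0.107],"yaw":0}
    - {"dp":[0,0,-0.112],"yaw":0}
    - {"dp":[0,0,-0.112],"yaw":0}
    - {"dp":[0,0,-0.112],"yaw":0}

```text
time_s: 14.08
tcp_pos: [0.5668, -0.2076, 0.1197]
eef_rot: [-180.0, -0.0, -107.2]
contact_force: [-0.3, -0.6, -1.1]
gripper_width: 0.0275
gripper_force: 39.9
```

>>> apply_moves:
  targets:
    - {"dp":[0,0,-0.001],"yaw":0}
    - {"dp":[0,0,-0.002],"yaw":0}
    - {"dp":[0,0,-0.003],"yaw":0}
    - {"dp":[0,0,-0.004],"yaw":0}
    - {"dp":[0,0,-0.004],"yaw":0}
    - {"dp":[0,0,-0.004],"yaw":0}

```text
time_s: 14.58
tcp_pos: [0.5666, -0.2076, 0.1156]
eef_rot: [180.0, -0.0, -107.2]
contact_force: [-0.7, 0.1, -1.8]
gripper_width: 0.0273
gripper_force: 39.9
```

>>> apply_moves:
  targets:
    - {"dp":[0,0,-0.001],"yaw":0}
    - {"dp":[0,0,-0.002],"yaw":0}
    - {"dp":[0,0,-0.003],"yaw":0}
    - {"dp":[0,0,-0.003],"yaw":0}
    - {"dp":[0,0,-0.003],"yaw":0}

```text
time_s: 15.0
tcp_pos: [0.5666, -0.2075, 0.1124]
eef_rot: [180.0, -0.0, -107.2]
contact_force: [0.2, -0.3, -1.5]
gripper_width: 0.0276
gripper_force: 39.9
```

>>> apply_moves:
  targets:
    - {"dp":[0.002,-0.0006,-0.0005],"yaw":0}
    - {"dp":[0.004,-0.0012,-0.001],"yaw":0}
    - {"dp":[0.004,-0.0012,-0.001],"yaw":0}
    - {"dp":[0.004,-0.0012,-0.001],"yaw":0}
    - {"dp":[0.004,-0.0012,-0.001],"yaw":0}

```text
time_s: 15.42
tcp_pos: [0.5707, -0.2088, 0.1117]
eef_rot: [-180.0, -0.0, -107.2]
contact_force: [-0.6, 0.8, 2.1]
gripper_width: 0.0275
gripper_force: 39.9
```

>>> apply_moves:
  targets:
    - {"dp":[0.001,-0.0003,0],"yaw":0}
    - {"dp":[0.002,-0.0006,0],"yaw":0}
    - {"dp":[0.002,-0.0006,0],"yaw":0}
    - {"dp":[0.002,-0.0006,0],"yaw":0}

```text
time_s: 15.75
tcp_pos: [0.5726, -0.2094, 0.1117]
eef_rot: [180.0, -0.0, -107.2]
contact_force: [-2.8, 0.8, 3.2]
gripper_width: 0.0275
gripper_force: 40.0
```

>>> apply_moves:
  targets:
    - {"dp":[0,0,0],"yaw":0}
    - {"dp":[0,0,0],"yaw":0}
    - {"dp":[0,0,0],"yaw":0}
    - {"dp":[0,0,0],"yaw":0}
    - {"dp":[0,0,0],"yaw":0}
  grip: 0.1

```text
time_s: 16.17
tcp_pos: [0.5727, -0.2093, 0.1114]
eef_rot: [-180.0, 0.0, -107.2]
contact_force: [-0.2, 0.0, 0.2]
gripper_width: 0.0394
gripper_force: 2.0
```

>>> apply_moves:
  targets:
    - {"dp":[0,0,0],"yaw":0}
    - {"dp":[0,0,0],"yaw":0}
    - {"dp":[0,0,0],"yaw":0}
    - {"dp":[0,0,0],"yaw":0}
    - {"dp":[0,0,0],"yaw":0}
    - {"dp":[0,0,0],"yaw":0}
    - {"dp":[0,0,0],"yaw":0}
    - {"dp":[0,0,0],"yaw":0}
  grip: -1

```text
time_s: 16.83
tcp_pos: [0.5727, -0.2093, 0.1116]
eef_rot: [-180.0, 0.0, -107.2]
contact_force: [-0.1, -0.7, 0.8]
gripper_width: 0.0849
gripper_force: 0.0
```

Released. Rising straight up and away for a check.

>>> apply_moves:
  targets:
    - {"dp":[0,0,0],"yaw":0}
    - {"dp":[0,0,0.015],"yaw":0}
    - {"dp":[0,0,0.04],"yaw":0}
    - {"dp":[0,0,0.08],"yaw":0}
    - {"dp":[0,0,0.12],"yaw":0}
    - {"dp":[0.01,0.03,0.15],"yaw":0}
    - {"dp":[0.02,0.06,0.16],"yaw":0}
    - {"dp":[0.022,0.08,0.16],"yaw":0}
    - {"dp":[0.022,0.08,0.16],"yaw":0}
    - {"dp":[0.022,0.08,0.16],"yaw":0}
    - {"dp":[0.022,0.08,0.16],"yaw":0}

```text
time_s: 17.75
tcp_pos: [0.5944, -0.1294, 0.2713]
eef_rot: [180.0, -0.0, -107.2]
contact_force: [-0.6, -0.6, -0.3]
gripper_width: 0.0879
gripper_force: 0.0
```

Run:
```python
from h import *
o=np.array([.5815,-.2135,0]);a=np.radians(-17.2);ex=np.array([np.cos(a),np.sin(a),0]);ey=np.array([-np.sin(a),np.cos(a),0])
ims=[]
for n in('wrist','side'):
    c=cap(n);W=world(c);d=W-o;x,y,z=d@ex*1e3,d@ey*1e3,d[...,2]*1e3
    hsv=cv2.cvtColor(c['image'],cv2.COLOR_RGB2HSV);brass=(abs(hsv[...,0].astype(int)-20)<6)&(hsv[...,1]>140)
    near=(c['range_z']>0)&(abs(x)<60)&(abs(y)<40)
    for k,m in(('blank top',near&brass&(abs(z-60)<4)),('fence',near&(abs(z-40)<3)&(hsv[...,1]<90)&(x<0)),('straight top',near&(z>111)&(z<126)&(x<0)),('clip>70',near&(z>70)&(z<130)),('straight low',near&(z<100)&(z>14)&(hsv[...,2]<70)&(x<-10))):
        if m.sum()>5: print(n,k,m.sum(),*[np.percentile(q[m],[2,50,98]).round(1) for q in(x,y,z)])
    ims.append(c['image'][...,::-1])
print(get_state()['time_s'])
cv2.imwrite('pics/fin.png',np.vstack([ims[0][:300],cv2.copyMakeBorder(cv2.resize(ims[1][180:330,260:440],(360,300)),0,0,140,140,0)]))
```

```text
wrist blank top 250 [-8.1  0.8  7.8] [-27.5  19.7  29.6] [58.4 59.9 61.6]
wrist fence 13 [-15.4 -14.2  -9.2] [-20.8 -17.9  18.8] [39.2 40.  41.4]
wrist straight top 273 [-29.9 -25.9 -22. ] [-14.3   0.3  14.5] [111.5 118.  119.3]
wrist clip>70 1281 [-29.6  -9.6   8.5] [-15.6  -0.   16. ] [ 79.3  99.8 119. ]
side blank top 67 [-6.1  1.9  9.3] [-30.5 -18.4  -6.3] [56.4 58.4 60.5]
side fence 39 [-22.  -13.1  -9.9] [-20.6  -8.5  17.1] [37.3 38.6 41.1]
side straight top 50 [-28.8 -24.4 -20.7] [-17.4  -4.1  13.7] [111.7 116.3 118.6]
side clip>70 402 [-27.6 -11.5   9.5] [-18.4 -12.2  14.1] [ 70.4  85.9 117.4]
side straight low 272 [-26.6 -18.5 -10.4] [-20.3 -14.   14.2] [18.7 67.5 97.8]
17.85
```

View pics/fin.png

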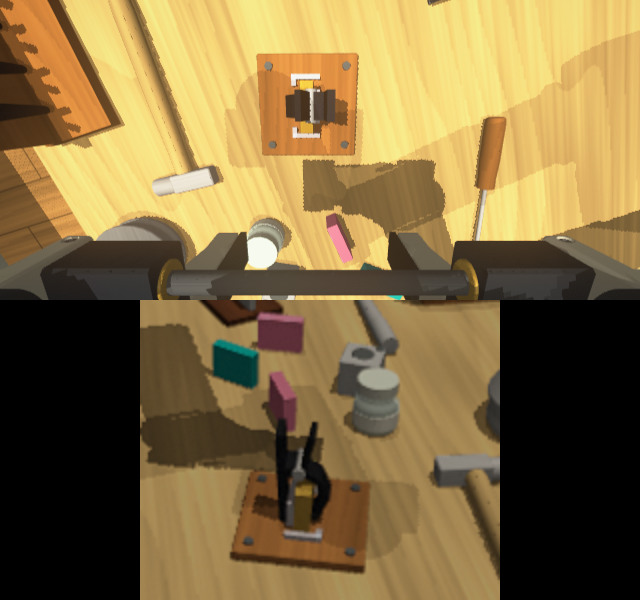

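The clip stands over the fence and blank (wrist px (312,105)), and the blank is flush at jig x ≈ 0. The straight handle's top reads ~6 mm further out than expected, so I check its tilt before handing in.

Run:
```python
from h import *
o=np.array([.5815,-.2135,0]);a=np.radians(-17.2);ex=np.array([np.cos(a),np.sin(a),0]);ey=np.array([-np.sin(a),np.cos(a),0])
c=cap('side');W=world(c);d=W-o;x,y,z=d@ex*1e3,d@ey*1e3,d[...,2]*1e3
hsv=cv2.cvtColor(c['image'],cv2.COLOR_RGB2HSV)
m=(abs(x)<50)&(y>-21)&(y<-9)&(z>14)&(z<120)&(hsv[...,2]<60)
for lo in range(14,120,8):
    k=m&(z>=lo)&(z<lo+8)
    if k.sum(): print(lo,k.sum(),'x',np.sort(x[k]).round(0).astype(int).tolist())
```

```text
14 23 x [-21, -21, -21, -19, -19, -19, -17, -17, -17, -17, -15, -15, -15, 9, 9, 11, 13, 13, 13, 15, 15, 17, 17]
22 32 x [-23, -23, -23, -21, -21, -21, -19, -19, -17, -17, -17, -16, -16, -15, -15, 9, 9, 11, 11, 11, 12, 13, 13, 15, 15, 15, 17, 17, 17, 18, 19, 19]
30 31 x [-24, -24, -24, -23, -22, -22, -21, -21, -20, -20, -20, -19, -19, -18, -18, -18, -16, -16, -16, -16, 14, 15, 16, 16, 16, 18, 18, 18, 20, 20, 20]
38 30 x [-24, -24, -24, -22, -22, -22, -20, -20, -18, -18, -18, -18, -16, -16, -16, -14, -14, 18, 18, 20, 20, 22, 22, 22, 22, 24, 24, 24, 26, 26]
46 23 x [-24, -24, -24, -22, -22, -20, -20, -20, -18, -18, -17, 17, 18, 20, 20, 20, 20, 21, 22, 22, 23, 23, 24]
54 36 x [-24, -24, -24, -24, -22, -22, -22, -20, -20, -20, -20, -18, -18, -18, -18, -7, -5, -3, 1, 5, 13, 15, 15, 15, 15, 17, 17, 17, 19, 19, 19, 19, 19, 21, 21, 21]
62 37 x [-24, -24, -22, -22, -22, -22, -21, -20, -20, -18, -18, -17, -17, -15, 1, 3, 3, 5, 5, 7, 7, 9, 9, 9, 11, 11, 11, 13, 13, 13, 15, 15, 15, 17, 17, 17, 17]
70 39 x [-27, -27, -27, -25, -24, -24, -23, -23, -22, -22, -21, -21, -21, -19, -19, -18, -17, -16, -15, -15, -15, -13, -13, -13, -12, -10, 1, 3, 3, 4, 5, 5, 5, 7, 7, 9, 9, 11, 12]
78 39 x [-27, -27, -26, -25, -25, -24, -23, -23, -23, -21, -21, -21, -21, -21, -19, -19, -19, -19, -18, -17, -17, -15, -13, -13, -11, -11, -11, -10, -9, -2, -1, -1, 1, 1, 1, 1, 3, 3, 3]
86 28 x [-27, -27, -27, -25, -25, -25, -24, -23, -23, -23, -21, -21, -21, -20, -19, -19, -19, -19, -1, -1, 0, 0, 1, 2, 3, 3, 4, 4]
94 28 x [-27, -27, -27, -27, -25, -25, -25, -25, -23, -23, -23, -21, -21, -21, -20, 0, 1, 2, 2, 2, 2, 4, 4, 4, 4, 6, 6, 6]
102 26 x [-27, -27, -27, -26, -25, -25, -25, -23, -23, -23, -22, -21, -21, 2, 4, 4, 4, 4, 6, 6, 6, 6, 8, 8, 8, 9]
110 29 x [-28, -28, -27, -27, -27, -26, -26, -25, -24, -23, -23, -23, -23, -22, -22, -22, -22, -21, 3, 5, 5, 6, 7, 7, 7, 8, 9, 9, 9]
118 2 x [-25, 5]
```

Both cameras agree: the blank is flush and the clip is fully down, but the straight half leans out about 3°, held by nose friction. I'll nudge its handle gently upright with the open finger.

>>> apply_moves:
  targets:
    - {"dp":[-0.003,-0.03,0],"yaw":0}
    - {"dp":[-0.006,-0.065,0],"yaw":0}
    - {"dp":[-0.008,-0.084,0],"yaw":0}
    - {"dp":[-0.008,-0.084,0],"yaw":0}
    - {"dp":[-0.008,-0.084,-0.03],"yaw":0}
    - {"dp":[-0.008,-0.084,-0.07],"yaw":0}
    - {"dp":[-0.008,-0.084,-0.105],"yaw":0}
    - {"dp":[-0.008,-0.084,-0.135],"yaw":0}
    - {"dp":[-0.008,-0.084,-0.153],"yaw":0}
    - {"dp":[-0.008,-0.084,-0.153],"yaw":0}
    - {"dp":[-0.008,-0.084,-0.153],"yaw":0}

```text
time_s: 18.82
tcp_pos: [0.5861, -0.2138, 0.1179]
eef_rot: [179.9, -0.1, -107.2]
contact_force: [0.2, 0.5, 1.6]
gripper_width: 0.0876
gripper_force: 0.0
```

>>> apply_moves:
  targets:
    - {"dp":[0.003,-0.001,0],"yaw":0}
    - {"dp":[0.006,-0.002,0],"yaw":0}
    - {"dp":[0.008,-0.0025,0],"yaw":0}
    - {"dp":[0.0095,-0.003,0],"yaw":0}
    - {"dp":[0.011,-0.0035,0],"yaw":0}
    - {"dp":[0.012,-0.0037,0],"yaw":0}
    - {"dp":[0.013,-0.004,0],"yaw":0}
    - {"dp":[0.013,-0.004,0],"yaw":0}
    - {"dp":[0.013,-0.004,0],"yaw":0}

```text
time_s: 19.57
tcp_pos: [0.5997, -0.2173, 0.1185]
eef_rot: [-180.0, 0.0, -107.2]
contact_force: [0.3, -0.2, 0.1]
gripper_width: 0.0877
gripper_force: 0.0
```

>>> apply_moves:
  targets:
    - {"dp":[0.001,-0.0003,0],"yaw":0}
    - {"dp":[0.002,-0.0006,0],"yaw":0}
    - {"dp":[0.002,-0.0006,0],"yaw":0}
    - {"dp":[0.002,-0.0006,0],"yaw":0}

```text
time_s: 19.9
tcp_pos: [0.6016, -0.2179, 0.1185]
eef_rot: [180.0, -0.0, -107.2]
contact_force: [-0.1, 0.9, 0.2]
gripper_width: 0.0874
gripper_force: 0.2
```

```bash
cat > t.py <<'E'
from h import *
o=np.array([.5815,-.2135,0]);a=np.radians(-17.2);ex=np.array([np.cos(a),np.sin(a),0]);ey=np.array([-np.sin(a),np.cos(a),0])
print(get_state()['contact_force'].round(1),get_state()['tcp_pos'])
c=cap('side');W=world(c);d=W-o;x,y,z=d@ex*1e3,d@ey*1e3,d[...,2]*1e3
hsv=cv2.cvtColor(c['image'],cv2.COLOR_RGB2HSV)
m=(x>-36)&(x<-12)&(y>-21)&(y<-9)&(z>14)&(z<120)&(hsv[...,2]<60)
for lo in (14,30,46,62,86,94,102,110):
    k=m&(z>=lo)&(z<lo+8)
    if k.sum(): print(lo,k.sum(),'x',x[k].min().round(1),np.median(x[k]).round(1))
E
python3 t.py
```

```text
[-0.1  0.9  0.2] [ 0.60164817 -0.21794754  0.11851108]
14 13 x -21.3 -19.2
30 14 x -21.8 -18.6
46 13 x -22.1 -19.8
62 16 x -22.7 -18.2
86 14 x -20.9 -17.2
94 11 x -23.7 -19.1
102 15 x -23.9 -17.6
110 21 x -25.7 -19.5
```

>>> apply_moves:
  targets:
    - {"dp":[0.001,-0.0003,0],"yaw":0}
    - {"dp":[0.001,-0.0003,0],"yaw":0}
    - {"dp":[0.001,-0.0003,0],"yaw":0}
    - {"dp":[-0.005,0.0015,0],"yaw":0}
    - {"dp":[-0.015,0.0045,0],"yaw":0}
    - {"dp":[-0.015,0.0045,0],"yaw":0}
    - {"dp":[-0.015,0.0045,0.02],"yaw":0}
    - {"dp":[-0.015,0.0045,0.05],"yaw":0}
    - {"dp":[-0.015,0.0045,0.09],"yaw":0}
    - {"dp":[-0.015,0.0045,0.13],"yaw":0}
    - {"dp":[-0.01,0.05,0.16],"yaw":0}
    - {"dp":[-0.005,0.088,0.16],"yaw":0}
    - {"dp":[-0.005,0.088,0.16],"yaw":0}
    - {"dp":[-0.005,0.088,0.16],"yaw":0}
    - {"dp":[-0.005,0.088,0.16],"yaw":0}
    - {"dp":[-0.005,0.088,0.16],"yaw":0}

```text
time_s: 21.28
tcp_pos: [0.5963, -0.1302, 0.2781]
eef_rot: [180.0, -0.0, -107.2]
contact_force: [0.5, 0.2, 0.0]
gripper_width: 0.0876
gripper_force: 0.0
```

```bash
cat >> t.py <<'E'
c=cap('wrist');W=world(c);d=W-o;x,y,z=d@ex*1e3,d@ey*1e3,d[...,2]*1e3
hsv=cv2.cvtColor(c['image'],cv2.COLOR_RGB2HSV);near=(c['range_z']>0)&(abs(x)<60)&(abs(y)<40)
for k,m in(('blank',near&(abs(hsv[...,0].astype(int)-20)<6)&(hsv[...,1]>140)&(abs(z-60)<4)),('straight top',near&(z>114)&(z<124)&(x<-10)),('handles',near&(z>90)&(z<124))):
    print(k,m.sum(),*[np.percentile(q[m],[2,50,98]).round(1) for q in(x,y,z)])
E
python3 t.py
```

```text
[0.5 0.2 0. ] [ 0.59627399 -0.13022512  0.27814931]
14 11 x -21.3 -19.1
30 13 x -21.9 -19.5
46 14 x -22.2 -19.0
62 17 x -22.6 -18.5
86 15 x -20.9 -17.1
94 13 x -21.4 -19.0
102 15 x -21.5 -17.6
110 17 x -22.3 -19.3
blank 235 [-7.5  0.7  7.8] [-27.6  18.8  29.6] [58.5 60.1 61.6]
straight top 250 [-24.1 -20.1 -17. ] [-14.4  -0.3  15.1] [116.7 118.3 119.9]
handles 710 [-23.9   5.   15.3] [-14.4  -0.3  14.7] [ 92.3 115.8 119.6]
```

The clip is now upright (straight half x -24..-17 at the top, flush with the fence), fully down, centred at y ≈ 0, and the blank is home. Handing in.

```bash
python3 -c "
from plant import r
print(r.close_job())"
```

```text
the job is handed in; nothing more can be done
None
```

The brass blank stands square in the jig pocket, flush against the fence, and the spring clip grips blank and fence upright, centred and fully down; the job was handed in at about 21 s of robot time, with no other object touched.

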